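# Tighten a hose-tail elbow to its index post

## Robot

A 6-joint arm with a two-finger parallel gripper is mounted at the origin on the work surface; the furniture and walls round the work are solid. World frame = base frame: x ahead of the robot, y to its left, z up, the work surface at z = 0. Lengths are in m, angles in rad, forces in N, time in s.
With the tool pointing down it reaches from about 0.225 to 0.875 m from the base axis. Payload 3.4 kg.
Tool frame: the origin (TCP) lies at the very end of the fingers, on their centre line; the grasp point (between the pads) lies 19 mm behind it; z points along the fingers, y is the line along which they close (so a half turn about z gives the same grasp; the last joint's range is limited). The gripper opens to 85 mm and grips with 20 to 120 N. Pads are 22 mm wide; open, the fingers measure 114 mm over their backs; the gripper's body (76 mm by 85 mm) begins 54 mm behind the grasp point. The pads swing forward as they close: fully open they stand 13 mm farther back than shut.
Start: joints at [-1.427, 0.276, 1.505, -0, 1.361, -0.121], TCP at [0.15, -0.555, 0.231] pointing down, gripper open.
Joint ranges: [-2.89, 2.89], [-0.75, 2.08], [0.22, 2.7], [-1.18, 4.32], [0.11, 2.71], [-2.7, 2.7]. Speed limits (rad/s): [2.57, 2.57, 3.14, 3.14, 3.14, 3.14].

## Interface

Orientations are given as a unit quaternion [w, x, y, z].
In Python, from rig import manip, get_image, camera_info gives the robot as it stands. The module is installed in compiled form; this text tells all that it offers.
- The arm moves only by the shell command python3 -m crank 'ROWS' [FORCE]. ROWS is a JSON object of lists of equal length, an entry for each row: "translation": the shift along the tool's x, y, z in mm, a list of three; "roll": the turn about the tool's z in rad; "fingers": the opening, from 0 (shut) to 1 (fully open). A call has 1 to 8 rows; each row shifts and turns the commanded pose from where the row before left it, along the tool's axes as they then stand; what a row does not reach is not made up. A row lasts 1/10 s, in which the tool goes at most 50 mm and 8.59 degrees, less where a joint would pass 70% of its speed; a pose out of reach is approached as far as the arm can. A call is refused whole if a number of a shift passes 50 or a number of a turn 0.15, either way. A call with a gripper value outside its range is refused whole. The fingers move at their own pace and stop on an object; FORCE is the grip in N (left out, the last holds). Time passes only in rows, so rows that do not move let the fingers close. It gives the time, the measured TCP pose, the force, the opening and the grip force at its end, in the units of the state.
- manip.get_state(): the state, without advancing time (a new reading comes with each control period).
- get_image(name): name is "side" or "top" or "wrist"; returns the picture (480x640x3 uint8, blue, green, red); there is no depth.
- camera_info(name): a dict with "mtx" (3x3 intrinsics, pixels), "rvec" (rotation vector, rad) and "tvec" (3), from world to camera coordinates, as OpenCV has them. Camera axes: x right, y down, z forward; pixel columns grow to the right and rows downward; lengths in m; the calibration is good to about 2 mm. A picture is of the moment at which its call begins: read the wrist's pose just before it. camera_info takes no time and is no camera call; for the wrist camera it gives the pose at the moment of the call.
- manip.sign_off(): hands the job in; it is judged then, once.
The state is a dict: "clock": time; "qpos": joint angles; "qd": joint speeds; "effort": joint torques, N m; "position": TCP position; "ee_rot": TCP orientation; "contact_force": force on the tool from outside, world axes, zero at the start; "moment": the same for the moment, N m; "width": finger opening in m; "gripper_force": force on a finger pad.
Only numpy, scipy, OpenCV 4.12 (cv2) and the standard library are available. Lean on these libraries where they do the work, as an engineer would, in place of code of your own. Each camera call takes 0.05 s, during which the arm holds its last target. There are 200 camera calls.

## Task

Screw in the brass elbow with the ribbed hose tail, which is hand-started in a socket held in a vice: turn it clockwise (seen from above) until it grows stiff and its tail points straight out over the small upright post on that vice's base, then stop there and let go. Do not turn it clearly past the post, and leave the plug without a tail in the other vice as it is.

Things in the scene. Friction and masses are not known exactly. Their poses are not given: they have to be found in the camera images.
- elbow_vice: fixed low vice: dark steel base 150 x 120 x 12 mm, an upright brass socket (axis: this body's z through its origin; rim 55 mm up) between two grey jaws; origin at the centre of the base's underside. Its steel index post (10 x 8 mm, top 58 mm up) stands 62 mm from the axis on the body's -x side.
- hose_elbow (a joint): turn of the brass elbow in elbow_vice's socket, rad, growing clockwise seen from above (screwing in); starts at 0.1 to 0.6; at 1.4 the tail points exactly over the index post. Taper thread: turning takes about 0.04 N m at 0.1, rising by 0.18 N m per rad to 0.27 at 1.4 and 0.33 at 1.75. Stays where it is left up to 1.6; sinks 0.7 mm per rad.
- hose_elbow_wing (a point): middle of the elbow's upright grip wing (36 mm long, 12 thick, 33 high), on the turning axis, 116 mm above the table, 12 mm below the wing's top, 20 mm above the hexagonal body (33 mm wide) under it. x axis: level, along the wing towards the tail's tip; fingers close along y; z up. The ribbed tail (21 mm thick) leaves below the wing, its centre 36 mm under this point, and ends 74 mm from the axis.
- blank_plug_end (a point): tip of an equal grip wing (18 mm from the axis, 116 mm up) on the tailless plug in the other, equal vice; leave it. Mind the fixed grey air hose (24 mm thick) to the right of both vices: in world metres from x 0.20, y -0.02 on the table up through (0.25, -0.18, 0.2), (0.34, -0.23, 0.4), (0.40, -0.26, 0.6), (0.48, -0.29, 1.0); pass it with the arm drawn in to 0.3 from the base axis, hand 0.5 up.

How it is judged:
By the outcome, as a careful person would: the job done as asked, in the order asked, and still so for the second after the job is handed in, with the robot touching nothing.
It also fails if it takes over 40 s, if anything falls off the work surface, if the arm or the gripper's body presses on something with over 40 N, if the wrist force passes 120 N, or if a joint passes its speed limit or range.

## Working session

There is one attempt and no reset: what is moved stays moved. The work goes in short steps, Python scripts to look and compute and a shell command to move; the robot and the scene stay as the last step left them, time stands still between calls to the robot, and variables do not carry over. Pictures are saved under pics/ and viewed, at most 10 in all, crops included, and the job is handed in when it is done.

```bash
mkdir -p pics; python3 - <<'E'
from rig import manip,get_image,camera_info
import cv2
s=manip.get_state();print({k:s[k] for k in('clock','position','ee_rot','width','contact_force')})
for n in("top","side"):
    cv2.imwrite(f"pics/{n}0.png",get_image(n));print(n,camera_info(n))
E
```

```text
{'clock': 0.0, 'position': array([ 0.15041438, -0.55443382,  0.23044175]), 'ee_rot': array([-9.10068480e-04,  9.91246438e-01,  1.32021481e-01, -3.23928412e-06]), 'width': 0.08538229931434153, 'contact_force': array([ 0.89813604,  0.78990227, -0.41273088])}
top {'mtx': array([[538.46515058,   0.        , 313.2964239 ],
       [  0.        , 538.46515058, 244.47080344],
       [  0.        ,   0.        ,   1.        ]]), 'rvec': array([ 2.16030468, -2.18465101,  0.12347429]), 'tvec': array([0.32224787, 0.50922449, 0.91316104])}
side {'mtx': array([[548.8631441 ,   0.        , 315.03849502],
       [  0.        , 548.8631441 , 249.5358187 ],
       [  0.        ,   0.        ,   1.        ]]), 'rvec': array([ 0.42505724, -2.70091873,  1.27360972]), 'tvec': array([ 0.55376315, -0.04066583,  1.04279973])}
```

View pics/top0.png

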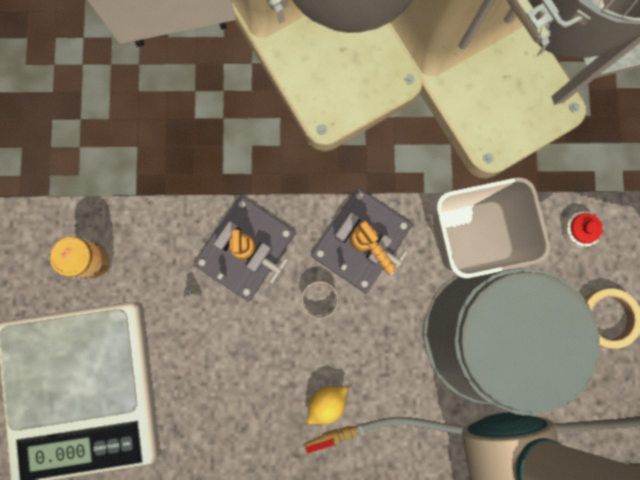

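View pics/side0.png

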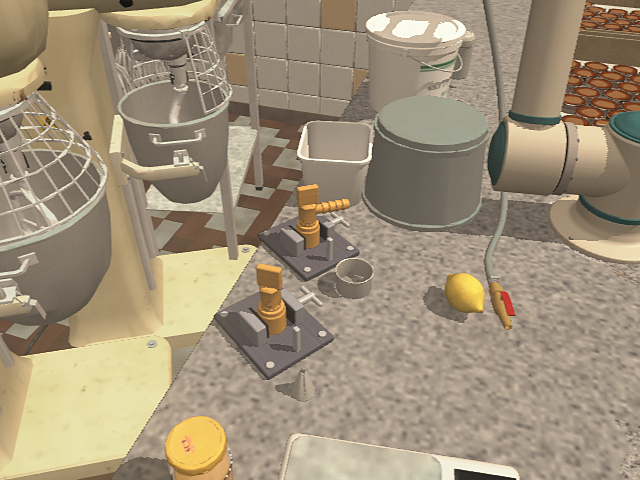

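The vice with the tailed elbow is at about (362,241) in the top view, and its tail points down-right to about (393,270). The tailless plug's vice is at about (245,248). I'll zoom in on the elbow in both views.

```bash
python3 - <<'E'
import cv2,numpy as np
t=cv2.imread("pics/top0.png")[180:300,300:430];s=cv2.imread("pics/side0.png")[170:290,250:380]
a=cv2.resize(t,None,fx=6,fy=6,interpolation=cv2.INTER_CUBIC)
b=cv2.resize(s,None,fx=6,fy=6,interpolation=cv2.INTER_CUBIC)
cv2.imwrite("pics/z.png",cv2.resize(np.hstack([a[:, :],]),(650,600)))
cv2.imwrite("pics/zs.png",cv2.resize(b,(650,600)))
E
```

```text
(no output)
```

View pics/z.png

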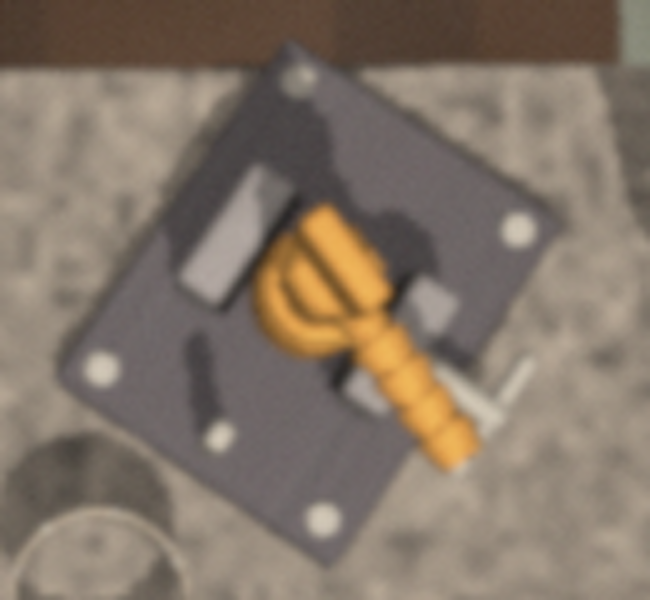

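View pics/zs.png

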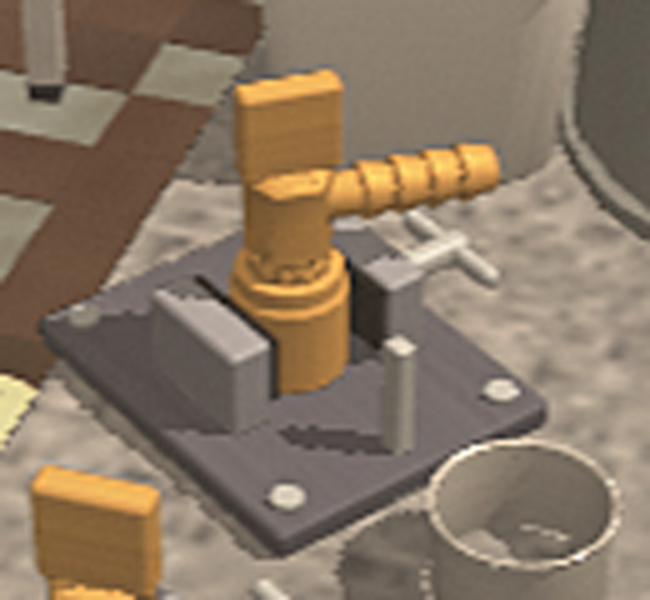

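Zoomed top view: base corners are at (287,42), (565,230), (330,568) and (62,370), the post top at (220,433), and the tail tip at about (462,460), in 5x crop pixels from origin (300,180). The side view confirms the upright wing. The tail has to swing clockwise from lower right to the post at lower left.

```bash
cat > h.py <<'E'
import numpy as np,cv2
from rig import manip,camera_info
from scipy.spatial.transform import Rotation as R
def ray(n,p,z,ci=None):
    c=ci or camera_info(n);M=cv2.Rodrigues(c['rvec'])[0];t=c['tvec']
    d=M.T@np.linalg.inv(c['mtx'])@[p[0],p[1],1];o=-M.T@t
    return o+d*(z-o[2])/d[2]
def proj(n,P):
    c=camera_info(n);return cv2.projectPoints(np.float64(P).reshape(-1,1,3),c['rvec'],c['tvec'],c['mtx'],None)[0].reshape(-1,2)
def st():
    s=manip.get_state();r=R.from_quat(np.roll(s['ee_rot'],-1)).as_matrix()
    return s,r
E
python3 - <<'E'
from h import *
T=lambda u,v:(300+u/5,180+v/5)
S=lambda u,v:(250+u/5,170+v/5)
C=[ray("top",T(*p),.012)[:2] for p in((287,42),(565,230),(330,568),(62,370))]
print(np.round(C,4),"ctr",np.mean(C,0),[np.linalg.norm(C[i]-C[i-1]).round(4) for i in range(4)])
c=np.mean(C,0)
post=ray("top",T(220,433),.058)[:2];print("post",post,np.linalg.norm(post-c))
tail=ray("top",T(458,458),.082)[:2];print("tail",tail,np.linalg.norm(tail-c))
w=ray("top",T(345,258),.128)[:2];print("wingtop",w)
l=[ray("side",S(*p),.128)[:2] for p in((237,90),(342,78))];print("side wing top corners",l)
print("side post",ray("side",S(402,345),.058))
print("side tail",ray("side",S(490,165),.080))
a=lambda v:np.degrees(np.arctan2(v[1],v[0]))
print(a(post-c),a(tail-c),a(C[1]-C[0]),a(C[2]-C[1]),a(C[2]-C[3]))
print(a(ray("top",T(383,295),.128)-ray("top",T(320,215),.128)))
s,r=st();print(r)
E
```

```text
[[0.6141 0.2364]
 [0.5452 0.1389]
 [0.4267 0.2251]
 [0.4973 0.3182]] ctr [0.52081883 0.22963625] [np.float64(0.1426), np.float64(0.1193), np.float64(0.1466), np.float64(0.1168)]
post [0.47156044 0.26587857] 0.06115467673894371
tail [0.4610469  0.19001771] 0.07170991332227866
wingtop [0.52126496 0.23069194]
side wing top corners [array([0.53696742, 0.23782844]), array([0.50608123, 0.21995885])]
side post [0.46977587 0.266081   0.058     ]
side tail [0.46188357 0.18594473 0.08      ]
143.65587330481915 -146.4624487652718 -125.2360785178885 144.00016678583034 -127.19106329582475
-143.01262507935016
[[ 9.65146506e-01  2.61710086e-01 -2.29843256e-04]
 [ 2.61710110e-01 -9.65145181e-01  1.61150672e-03]
 [ 1.99915452e-04 -1.61549239e-03 -9.99998675e-01]]
```

The estimates agree: axis at about (0.521, 0.230), post direction 144°, tail at 214°, which leaves about 1.22 rad to turn. I'll grip with tool x at 214° (q6 about -1.75, ending near -0.5). First I'll rise and draw the arm in.

```bash
python3 -m crank '{"translation":[[0,-34,-34],[0,-34,-34],[0,-34,-34],[0,-34,-34],[0,-34,-34],[0,-34,-34],[0,-34,-34],[0,-34,-34]],"roll":[0,0,0,0,0,0,0,0],"fingers":[1,1,1,1,1,1,1,1]}'
```

```text
clock: 0.9
position: [0.079, -0.2905, 0.5044]
ee_rot: [-0.0, 0.991, 0.132, -0.0]
contact_force: [-0.3, -0.8, -0.2]
width: 0.0857
gripper_force: 0.0
```

```bash
python3 -m crank '{"translation":[[37,-11,0],[37,-11,0],[37,-11,0],[37,-11,0],[28,-26.5,0],[28,-26.5,0],[28,-26.5,0],[28,-26.5,0]],"roll":[0,0,0,0,0,0,0,0],"fingers":[1,1,1,1,1,1,1,1]}'; python3 -c "
from h import *
print(st()[0]['qpos'])"
```

```text
clock: 1.7
position: [0.2912, -0.078, 0.5031]
ee_rot: [0.0, 0.991, 0.132, 0.0]
contact_force: [0.1, -0.6, 0.4]
width: 0.0856
gripper_force: 0.0
[-4.93791086e-01 -1.86926729e-01  1.34863341e+00 -1.88010500e-04
  1.97969935e+00  8.12322856e-01]
```

```bash
python3 -m crank '{"translation":[[10,-34,0],[10,-34,0],[10,-34,0],[10,-34,0],[44,-17,0],[44,-17,0],[44,-17,0],[44,-17,0]],"roll":[0,0,0,0,0,0,0,0],"fingers":[1,1,1,1,1,1,1,1]}' && python3 -m crank '{"translation":[[44,-17,0],[42,-17,0],[0,0,30],[0,0,30],[0,0,30],[0,0,30],[0,0,30],[0,0,30]],"roll":[0,0,-0.145,-0.145,-0.145,-0.145,-0.145,-0.145],"fingers":[1,1,1,1,1,1,1,1]}'; python3 -m crank '{"translation":[[0,0,5],[0,0,5],[0,0,5],[0,0,5],[0,0,5],[0,0,5],[0,0,5],[0,0,5]],"roll":[-0.145,-0.145,-0.145,-0.145,-0.145,-0.145,-0.145,-0.145],"fingers":[1,1,1,1,1,1,1,1]}';python3 -m crank '{"translation":[[0,0,0],[0,0,0],[0,0,0],[0,0,0],[0,0,0],[0,0,0],[0,0,0],[0,0,0]],"roll":[-0.145,-0.145,-0.145,-0.145,-0.145,-0.145,-0.145,-0.145],"fingers":[1,1,1,1,1,1,1,1]}'; python3 - <<'E'
from h import *
s,r=st();print(s['qpos'],s['position'],np.degrees(np.arctan2(r[1,0],r[0,0])))
E
```

```text
clock: 2.5
position: [0.447, 0.1754, 0.5029]
ee_rot: [0.0, 0.991, 0.132, -0.0]
contact_force: [-0.0, -0.4, 1.3]
width: 0.0854
gripper_force: 0.0
clock: 3.3
position: [0.5198, 0.229, 0.3215]
ee_rot: [-0.0, 0.842, 0.54, -0.0]
contact_force: [0.2, -0.3, -0.3]
width: 0.0856
gripper_force: 0.0
clock: 4.1
position: [0.5199, 0.229, 0.2825]
ee_rot: [-0.0, 0.408, 0.913, -0.0]
contact_force: [0.6, 0.2, 0.2]
width: 0.0852
gripper_force: 0.0
clock: 4.9
position: [0.5198, 0.229, 0.2827]
ee_rot: [-0.001, -0.159, 0.987, -0.0]
contact_force: [-0.1, 0.2, -0.6]
width: 0.0857
gripper_force: 0.0
[ 2.92526524e-01  2.42134790e-01  1.42577018e+00 -8.24232416e-05
  1.47495100e+00 -1.59750807e+00] [0.5198312  0.22900348 0.28268724] -161.70854131445097
```

```bash
python3 -m crank '{"translation":[[0,0,10],[0,0,10],[0,0,0],[0,0,0]],"roll":[-0.135,-0.135,0,0],"fingers":[1,1,1,1]}'; python3 - <<'E'
from h import *
from rig import get_image
s,r=st();ci=camera_info("wrist");cv2.imwrite("pics/w1.png",get_image("wrist"))
print(s['position'],np.degrees(np.arctan2(r[1,0],r[0,0])),{k:v.tolist() for k,v in ci.items()})
c=np.array([.521,.230]);u=lambda a:np.array([np.cos(np.radians(a)),np.sin(np.radians(a))])
P=[[*(c+.018*u(214)),.128],[*(c-.018*u(214)),.128],[*(c+.074*u(214)),.08],[*(c+.062*u(143.8)),.058]]
print(proj("wrist",P))
E
```

```text
clock: 5.3
position: [0.52, 0.229, 0.263]
ee_rot: [-0.0, -0.286, 0.958, -0.0]
contact_force: [-0.0, 0.2, 0.4]
width: 0.085
gripper_force: 0.0
[0.51998939 0.22901336 0.26298035] -146.74558034489883 {'mtx': [[332.02230674798454, 0.0, 321.2091753681402], [0.0, 332.02230674798454, 236.98771718831082], [0.0, 0.0, 1.0]], 'rvec': [-1.4200705400150586, -2.6289078753898836, -0.36645464366788955], 'tvec': [0.09380942642393693, -0.5847077415256664, 0.25536372873858854]}
[[321.70788475 204.97302629]
 [322.2127079  245.53993775]
 [320.91337976 136.82211346]
 [377.32272812 189.29372756]]
```

View pics/w1.png

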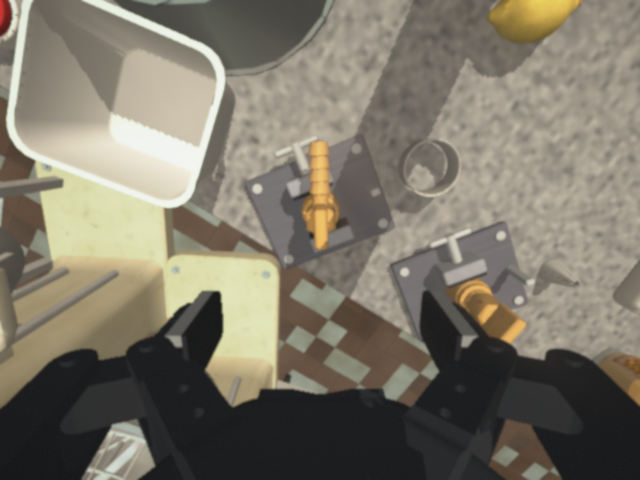

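The wrist view agrees with the estimates to about 1.5 px: the wing runs (320,205)–(320,247), the tail tip is at (319,143) and the post at (375,193). I'll descend and grip.

```bash
python3 -m crank '{"translation":[[-1.2,-0.4,30],[0,0,35],[0,0,35],[0,0,30],[0,0,20],[0,0,12],[0,0,0],[0,0,0]],"roll":[0.01,0,0,0,0,0,0,0],"fingers":[1,1,1,1,1,1,1,1]}' 80 && python3 -m crank '{"translation":[[0,0,0],[0,0,0],[0,0,0],[0,0,0],[0,0,0],[0,0,0],[0,0,0],[0,0,0]],"roll":[0,0,0,0,0,0,0,0],"fingers":[0.5,0.3,0.2,0.1,0,0,0,0]}' 80;  python3 - <<'E'
from h import *
s,r=st();print(s['moment'],s['qpos'],np.degrees(np.arctan2(r[1,0],r[0,0])))
E
```

```text
clock: 6.15
position: [0.5223, 0.2297, 0.1022]
ee_rot: [0.001, -0.282, 0.959, -0.0]
contact_force: [1.2, -0.1, 0.6]
width: 0.0854
gripper_force: 0.0
clock: 6.95
position: [0.5216, 0.2294, 0.1016]
ee_rot: [0.0, -0.283, 0.959, -0.0]
contact_force: [0.2, -0.5, 3.7]
width: 0.0106
gripper_force: 78.1
[-0.09194572  0.04911432  0.02241965] [ 2.92382612e-01  3.68977068e-01  1.71092099e+00 -2.46866081e-04
  1.06121701e+00 -1.85159220e+00] -147.1523910676025
```

Gripped cleanly with almost no side force. I'll turn 0.96 rad and then check.

```bash
python3 -m crank '{"translation":[[0,0,0.1],[0,0,0.1],[0,0,0.1],[0,0,0.1],[0,0,0.1],[0,0,0.1],[0,0,0],[0,0,0]],"roll":[0.12,0.12,0.12,0.12,0.12,0.12,0.12,0.12],"fingers":[0,0,0,0,0,0,0,0]}' 100;  python3 -m crank '{"translation":[[0,0,0.1],[0,0,0]],"roll":[0.1,0],"fingers":[0,0]}';python3 - <<'E'
from h import *
from rig import get_image
s,r=st();print(s['moment'],s['qpos'],np.degrees(np.arctan2(r[1,0],r[0,0])))
cv2.imwrite("pics/w2.png",get_image("wrist"))
cv2.imwrite("pics/top2.png",get_image("top"))
E
```

```text
clock: 7.75
position: [0.5214, 0.2307, 0.101]
ee_rot: [0.0, 0.195, 0.981, 0.001]
contact_force: [-1.2, 3.5, 3.0]
width: 0.0101
gripper_force: 100.6
clock: 7.95
position: [0.5215, 0.2307, 0.1009]
ee_rot: [-0.0, 0.241, 0.97, 0.001]
contact_force: [-1.4, 3.3, 3.6]
width: 0.0101
gripper_force: 100.5
[ 0.69000018  0.12618569 -0.07147132] [ 0.29315443  0.36982934  1.71161345  0.00251593  1.05890899 -0.79170597] 152.08743711291362
```

View pics/w2.png

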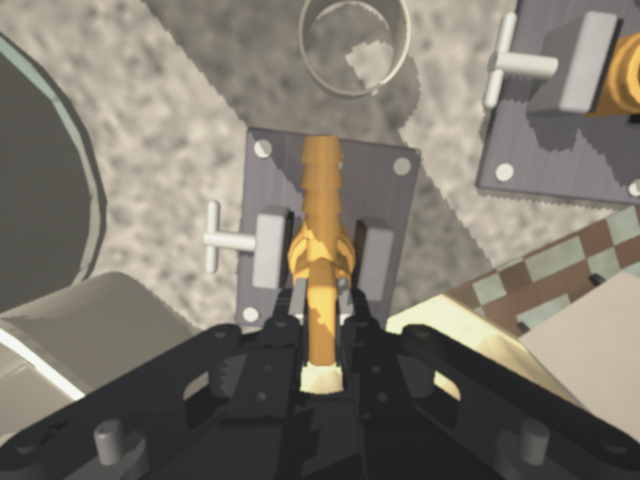

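The tail has swung with the hand. Its tip is centred at about (321,138) and the post shows at its right edge, about (341,162), with a few degrees still to go. I'll measure the remaining angle.

```bash
python3 - <<'E'
from h import *
a=lambda v:np.degrees(np.arctan2(v[1],v[0]))
q={k:ray("wrist",p,.013)[:2] for k,p in dict(b1=(263,149),b2=(402,166),b3=(251,314),k1=(248,127),k2=(420,152)).items()}
print(q);print("edge normal",a(q['b1']-q['b2'])+90,a(q['b2']-q['b1'])+90,"long",a(q['b1']-q['b3']),"k",a(q['k1']-q['k2'])+90, a(q['k2']-q['k1'])+90)
mid=(q['b2']+q['b3'])/2;print("axis",mid)
tip=ray("wrist",(321.5,138),.085)[:2];s,r=st()
for c in(mid,s['position'][:2],np.array([.5213,.2295])):print("tail",a(tip-c),np.linalg.norm(tip-c))
# where post top would project
for ang in(143.7,):
    c=mid;print(proj("wrist",[[*(c+.062*np.array([np.cos(np.radians(ang)),np.sin(np.radians(ang))])),.058]]))
E
```

```text
{'b1': array([0.44718681, 0.22744604]), 'b2': array([0.50099876, 0.30537232]), 'b3': array([0.54898502, 0.15654926]), 'k1': array([0.43049205, 0.2258493 ]), 'k2': array([0.49820908, 0.31986625])}
edge normal -34.62699756986079 145.3730024301392 long 145.1449375508573 k -35.76384935223136 144.23615064776865
axis [0.52499189 0.23096079]
tail 152.56354388448287 0.07330611759400937
tail 151.07176924085402 0.07038330932229063
tail 150.13582794384934 0.07076607901582524
[[338.95172264 161.57723101]]
```

```bash
python3 -m crank '{"translation":[[0,0,0.1],[0,0,0],[0,0,0]],"roll":[0.07,0.06,0],"fingers":[0,0,0]}'; python3 - <<'E'
from h import *
s,r=st();print(s['moment'],np.degrees(np.arctan2(r[1,0],r[0,0])))
E
python3 -m crank '{"translation":[[0,0,0],[0,0,0],[0,0,0],[0,0,0],[0,0,-20],[0,0,-30],[0,0,-40],[0,0,-40]],"roll":[0,0,0,0,0,0,0,0],"fingers":[0.2,0.5,1,1,1,1,1,1]}';python3 -m crank '{"translation":[[0,0,0],[0,0,0],[0,0,0]],"roll":[0,0,0],"fingers":[1,1,1]}'; python3 - <<'E'
from h import *
from rig import get_image
s,r=st();print(s['position'],np.degrees(np.arctan2(r[1,0],r[0,0])))
im=get_image("wrist");cv2.imwrite("pics/w3full.png",im)
a=cv2.resize(im[100:300,230:420],None,fx=3,fy=3,interpolation=cv2.INTER_CUBIC);cv2.imwrite("pics/w3.png",a)
t=get_image("top");cv2.imwrite("pics/top3.png",t)
E
```

```text
clock: 8.35
position: [0.5217, 0.2308, 0.1008]
ee_rot: [0.0, 0.303, 0.953, 0.001]
contact_force: [-1.3, 5.0, 3.9]
width: 0.0103
gripper_force: 100.6
[1.04119927 0.17734619 0.12264465] 144.6920703076364
clock: 9.15
position: [0.521, 0.2289, 0.2313]
ee_rot: [-0.0, 0.303, 0.953, -0.001]
contact_force: [1.4, -0.9, -0.2]
width: 0.0859
gripper_force: 0.0
clock: 9.45
position: [0.5204, 0.2289, 0.229]
ee_rot: [-0.001, 0.304, 0.953, -0.001]
contact_force: [-0.6, 0.2, -0.6]
width: 0.0857
gripper_force: 0.0
[0.52041702 0.22894397 0.22897865] 144.6584149282285
```

View pics/w3.png

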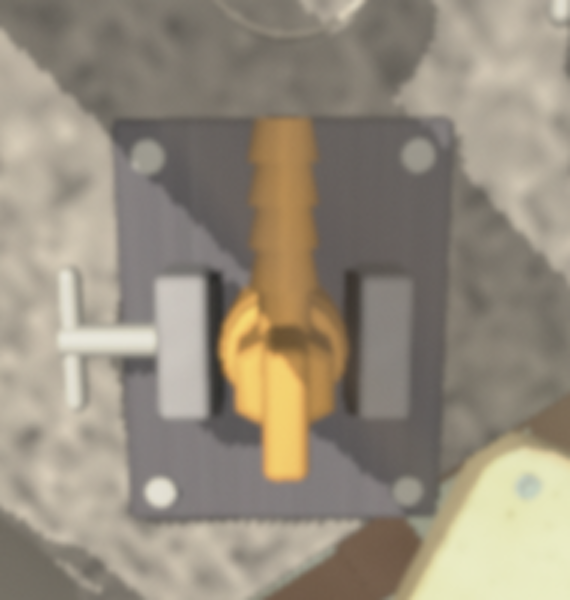

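The post is hidden under the tail. The tail tip (283,120) lines up with the midlines of both bolt pairs (283 and 283.5) and with the wing (285,450). I'll check the angle numerically and confirm with the top view.

```bash
python3 - <<'E'
from h import *
a=lambda v:np.degrees(np.arctan2(v[1],v[0]))
W=lambda u,v:(230+u/3,100+v/3)
b=[ray("wrist",W(*p),.013)[:2] for p in((148,157),(418,156),(160,492),(407,490))]
c=np.mean(b,0);n1=a((b[0]+b[1]-b[2]-b[3]));print("vice dir",n1,a(b[1]-b[0])+90,"axis",c)
tip=ray("wrist",W(283.5,122),.085)[:2];w=ray("wrist",W(285.5,470),.128)[:2]
print("tail",a(tip-c),a(tip-w),np.linalg.norm(tip-c))
t=cv2.imread("pics/top3.png")[180:300,300:430];cv2.imwrite("pics/z3.png",cv2.resize(t,(650,600),interpolation=cv2.INTER_CUBIC))
E
```

```text
vice dir 144.88135383485633 144.85866248946732 axis [0.52507841 0.23095182]
tail 145.13845752805148 144.93405051913533 0.07301881987379143
```

The tail is within 0.3° of the post direction, and the hand is open and clear of the elbow, so I'm handing it in.

```bash
python3 -c "
from rig import manip
print(manip.sign_off())"
```

```text
the job is handed in; nothing more can be done
None
```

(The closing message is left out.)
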